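# Sweep the checked shaft collars off the sorting tray into the bin

### The arm

A 6-joint arm with a two-finger parallel gripper is mounted at the origin on the work surface. World frame = base frame: x ahead of the robot, y to its left, z up, the work surface at z = 0. Lengths are in m, angles in degrees, forces in N, time in s.
With the tool pointing down it reaches from about 0.3 to 0.75 m from the base axis. Payload 8.5 kg.
Tool frame: the origin (TCP) lies on the centre line of the jaws, within the pads' length; the fingertips stand 14 mm ahead of it and the grasp point (between the pads) lies 5 mm behind it; z points along the fingers, x is the direction in which the jaws open and shut, and the axes are right-handed (so a half turn about z gives the same grasp; the last joint's range is limited). The gripper opens to 85 mm and grips with 20 to 120 N. Pads are 22 mm wide; open, the fingers measure 114 mm over their backs; the gripper's body (76 mm by 85 mm) begins 54 mm behind the grasp point. The pads swing forward as they close: fully open they stand 13 mm farther back than shut.
Start: joints at [-86.534, 21.807, 74.336, -0, 83.858, -12.336], TCP at [0.15, -0.529, 0.21] pointing down, gripper open.
Joint ranges: [-178.18, 178.18], [-50.72, 133.34], [12.68, 142.11], [-81.47, 261.47], [9.98, 163.14], [-165.26, 165.26]. Speed limits (degrees/s): [136.94, 136.94, 180, 180, 180, 180].

### API

Orientations are given as a 3x3 rotation matrix whose columns are the frame's x, y, z axes.
In Python, from rig import * gives the robot as it stands.
- The arm moves only by the shell command python3 -m crank 'ROWS' [FORCE]. ROWS is JSON, one flat list of numbers, 7 for each row, row after row: the turn, a rotation vector about the world's x, y, z in rad, then the shift along the world's x, y, z in m, then the opening in per cent of the stroke, from 0 (shut) to 100 (fully open). A call has 1 to 20 rows; each row shifts and turns the commanded pose from where the row before left it; what a row does not reach is not made up. A row lasts 1/10 s, in which the tool goes at most 50 mm and 8.59 degrees, less where a joint would pass 70% of its speed; a pose out of reach is approached as far as the arm can. A call is refused whole if a number of a shift passes 0.05 or a number of a turn 0.15, either way. A call with a gripper value outside its range is refused whole. The fingers move at their own pace and stop on an object; FORCE is the grip in N (left out, the last holds). Time passes only in rows, so rows that do not move let the fingers close. It gives the time, the measured TCP pose, the force and the opening at its end, in the units of the state.
- observe(): the state, without advancing time (a new reading comes with each control period).
- get_image(name): name is "scene" or "side" or "wrist"; returns a dict with "frame" (400x640x3 uint8, red, green, blue), "fov_y" (degrees; the focal length in pixels is half the picture's height over the tangent of half this angle, whatever the lens; pixels are square), "cx", "cy" (the principal point, pixels), "world_to_cam" (4x4, takes a point from world to camera coordinates). Camera axes: x right, y up, looking along -z (the intrinsics and any distortion apply to the point x, -y, -z); pixel columns grow to the right and rows downward; lengths in m; the calibration is good to about 2 mm. A picture is of the moment at which its call begins. There is no depth.
- close_job(): hands the job in, once; it reports no verdict.
The state is a dict: "time_s": time; "q": joint angles; "qvel": joint speeds; "joint_efforts": joint torques, N m; "position": TCP position; "tool_rot": TCP orientation; "ft_force": force on the tool from outside, world axes, zero at the start; "wrist_torque": the same for the moment, N m; "grip_width": finger opening in m.
Only numpy, scipy, OpenCV 4.12 (cv2) and the standard library are available. Lean on these libraries where they do the work, as an engineer would, in place of code of your own. Each camera call takes 0.05 s, during which the arm holds its last target. There are 200 camera calls.

### The job

The three steel shaft collars on the plywood sorting tray have been checked: sweep them with the fingers along the tray and out over the end of its spout, so that all three drop into the blue bin below. Do not pick any of them up. Leave the plug gauge standing where it is on the tray, and do not shift the bin, the black moulding or the screwdriver.

Things in the scene. Friction and masses are not known exactly. Their poses are not given: they have to be found in the camera images.
- tray: plywood sorting tray on legs, screwed down. Origin: on the bench under the middle; x points towards the spout, z up. Flat floor 90 mm above the bench: y = -140 to 140 mm wide from x = -150 to 50, tapering to y = -50 to 50 at x = 150, then a straight spout to an open end edge at x = 190. Lips 25 mm high, 10 mm thick, stand outside that outline all round except at the spout end.
- spout_end (a point): middle of the open end edge of the spout, on the floor's top (tray x = 190, y = 0, z = 90 mm); same axes as the tray.
- bin: loose blue open bin, 160 (x) by 150 (y) by 72 mm high, walls 4 mm, 0.35 kg. Origin: centre of its underside, about 42 mm beyond the spout end, so that the spout reaches 38 mm in over its near wall, its underside 9 mm above the bin's rim.
- collar_1: plain steel shaft collar, a ring of 32 mm outside diameter, 16 mm bore and 16 mm height, about 75 g, lying flat on the tray floor at the start. Origin: centre of its underside.
- collar_2: plain steel shaft collar, a ring of 32 mm outside diameter, 16 mm bore and 16 mm height, about 75 g, lying flat on the tray floor at the start. Origin: centre of its underside.
- collar_3: plain steel shaft collar, a ring of 32 mm outside diameter, 16 mm bore and 16 mm height, about 75 g, lying flat on the tray floor at the start. Origin: centre of its underside.
- gauge: loose steel plug gauge standing upright on the tray: round foot 42 mm in diameter, 12 high, above it a stem of 22 and a plug of 16 mm, 62 mm high in all, 220 g. Origin: centre of its underside. The gauge and the collars each start in their own quarter of the tray (which one is where changes), centres 50 to 80 mm off its middle line, along which a lane is free.
- moulding: black ribbed plastic housing, 170 x 128 x 74 mm with short steel stubs at both ends, loose on the bench on the robot's left of the tray. Origin: centre of its underside. Not to be disturbed.
- screwdriver: screwdriver lying loose on the bench on the robot's right of the bin. Origin on its underside. Not to be disturbed.
Mind the look-alikes: they are no part of the job. What is shaped like the collar_2 but red is not meant.

How it is judged:
By the outcome, as a careful person would: the job done as asked, in the order asked, and still so for the second after the job is handed in, with the robot touching nothing.
It also fails if it takes over 67 s, if anything falls off the work surface, if the arm or the gripper's body presses on something with over 40 N, if the wrist force passes 120 N, or if a joint passes its speed limit or range.

## Working session

There is one attempt and no reset: what is moved stays moved. The work goes in short steps, Python scripts to look and compute and a shell command to move; the robot and the scene stay as the last step left them, time stands still between calls to the robot, and variables do not carry over. Pictures are saved under pics/ and viewed, about 8 in all and at most 12, crops included, and the job is handed in when it is done.

```bash
mkdir -p pics; ls; python3 - <<'E'
from rig import *
import cv2,json,numpy as np,pickle
d={}
for n in ["scene","side"]:
    g=get_image(n); d[n]=g
    cv2.imwrite(f"pics/{n}0.png",g["frame"][:,:,::-1])
    print(n,{k:(v.shape if k=="frame" else v) for k,v in g.items()})
pickle.dump(d,open("d0.pkl","wb"))
s=observe(); print(s)
E
```

```text
pics
scene {'frame': (400, 640, 3), 'fov_y': 43.773558717176535, 'cx': 316.1901490897283, 'cy': 194.11667662985226, 'world_to_cam': array([[-0.81306481,  0.58204927, -0.01201087,  0.43132208],
       [-0.47941483, -0.65770508,  0.58102104,  0.21995417],
       [ 0.33028327,  0.47816595,  0.81379991, -1.57284695],
       [ 0.        ,  0.        ,  0.        ,  1.        ]])}
side {'frame': (400, 640, 3), 'fov_y': 45.17649418295639, 'cx': 310.53475440484607, 'cy': 211.95891054728096, 'world_to_cam': array([[ 0.97964687, -0.2002929 , -0.01321959, -0.5078352 ],
       [ 0.14737765,  0.6729959 ,  0.7248147 , -0.15879322],
       [-0.13627851, -0.71201072,  0.68881703, -1.54018435],
       [ 0.        ,  0.        ,  0.        ,  1.        ]])}
{'time_s': 0.1, 'q': array([-8.65338801e+01,  2.18375262e+01,  7.43764156e+01,  1.05978253e-03,
        8.38573924e+01, -1.23358588e+01]), 'qvel': array([-0.06685758, -0.02134298, -0.15784041,  0.027641  ,  0.04756555,
       -0.09375113]), 'joint_efforts': array([ 3.52261879e-03, -4.49215293e+01, -2.31655866e+01, -2.03866357e-04,
        3.67319924e-03, -8.00607324e-06]), 'position': array([ 0.14975819, -0.52894492,  0.20969333]), 'tool_rot': array([[ 2.72311527e-01, -9.62209140e-01, -5.69148216e-05],
       [-9.62208378e-01, -2.72311385e-01,  1.24385223e-03],
       [-1.21234454e-03, -2.83951384e-04, -9.99999225e-01]]), 'ft_force': array([-0.20801777,  0.16582447,  0.26798119]), 'wrist_torque': array([-0.02988525,  0.00903104,  0.02388661]), 'grip_width': 0.08520708086872572}
```

View pics/scene0.png

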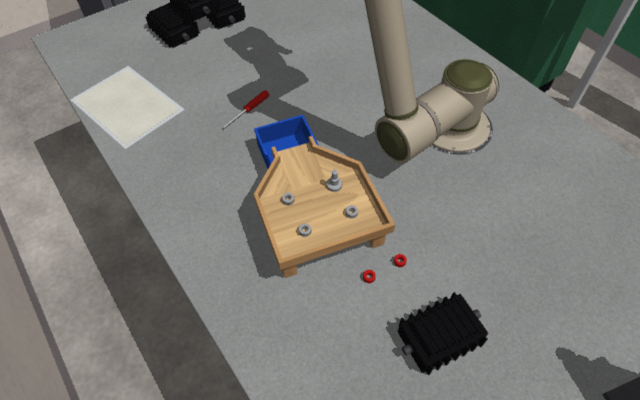

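View pics/side0.png

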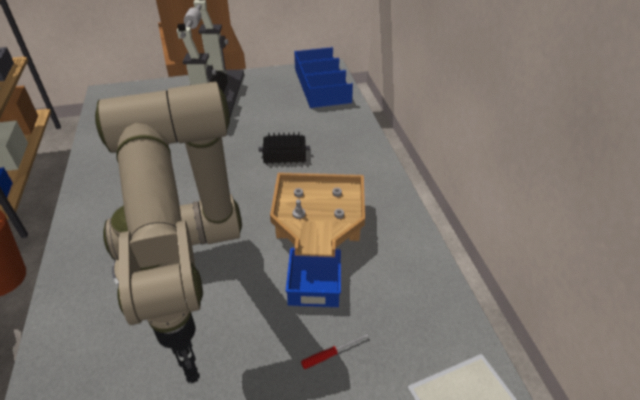

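Scene view: tray with grey collars at about (288,198), (304,230) and (352,211), and the gauge at (335,182). The look-alikes are red rings at (369,276) and (400,260), on the bench and not on the tray. The bin is at (285,140) and the screwdriver at (250,108). The near moulding is at (443,333), and a second black one at the top is irrelevant. The side view agrees. Next is one close crop for measuring.

```bash
python3 - <<'E'
import cv2
a=cv2.imread("pics/scene0.png")[130:280,245:405]
cv2.imwrite("pics/crop0.png",cv2.resize(a,None,fx=4,fy=4,interpolation=cv2.INTER_CUBIC))
E
```

```text
(no output)
```

View pics/crop0.png

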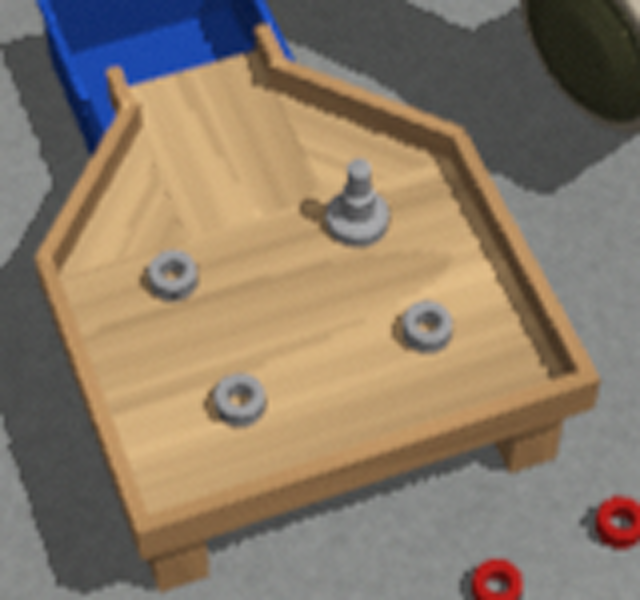

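Crop: collars at (172,275), (240,400) and (428,326), gauge foot at (357,222), all in crop pixels (full = 245+u/4, 130+v/4). The tray's corners are clear, so I fit its pose to them.

```bash
cat > h.py <<'E'
import numpy as np,pickle
from scipy.optimize import least_squares
def ray(g,u,v):
    f=200/np.tan(np.radians(g["fov_y"]/2)); M=g["world_to_cam"]; R=M[:3,:3]
    return -R.T@M[:3,3], R.T@np.array([(u-g["cx"])/f,-(v-g["cy"])/f,-1])
def onz(g,u,v,z):
    c,d=ray(g,u,v); return (c+d*(z-c[2])/d[2])[:2]
def proj(g,p):
    f=200/np.tan(np.radians(g["fov_y"]/2)); M=g["world_to_cam"]; q=M[:3,:3]@np.asarray(p)+M[:3,3]
    return np.array([g["cx"]+f*q[0]/-q[2], g["cy"]+f*q[1]/q[2]])
E
python3 - <<'E'
from h import *
d=pickle.load(open("d0.pkl","rb")); g=d["scene"]
C=[((140,528),(-160,150,115)),((598,378),(-160,-150,115)),((40,258),(53.8,150,115)),((462,128),(53.8,-150,115)),((130,84),(190,50,90)),((250,56),(190,-50,90)),((575,372),(-150,-140,90))][:6]
W=np.array([onz(g,245+u/4,130+v/4,p[2]/1e3) for (u,v),p in C]); P=np.array([p[:2] for _,p in C])/1e3
R=lambda a:np.array([[np.cos(a),-np.sin(a)],[np.sin(a),np.cos(a)]])
s=least_squares(lambda t:(P@R(t[2]).T+t[:2]-W).ravel(),[.5,.0,-1.5]);t=s.x
print("tray",t[:2],np.degrees(t[2]),"resid mm",(s.fun.reshape(-1,2)*1e3).round(1).tolist())
np.save("tray.npy",t)
for n,(u,v),z in [("A",(172,272),.106),("B",(240,397),.106),("C",(428,323),.106),("gaugetop",(359,165),.152),("gfoot",(357,218),.102)]:
    w=onz(g,245+u/4,130+v/4,z); print(n,w.round(4),"tray mm",((w-t[:2])@R(t[2])*1e3).round(1))
for n,(u,v),z in [("A",(341,212),.106),("B",(337,192),.106),("C",(299,193),.106)]:
    w=onz(d["side"],u,v,z); print("side",n,w.round(4),"tray mm",((w-t[:2])@R(t[2])*1e3).round(1))
print("spout end",t[:2]+R(t[2])@[.19,0])
E
```

```text
tray [0.55146356 0.02985084] -105.24704227075698 resid mm [[3.1, 2.4], [-1.5, 2.3], [1.4, -2.9], [-1.7, 0.3], [6.1, 0.0], [-7.3, -2.2]]
A [ 0.6149 -0.0049] tray mm [16.9 70.4]
B [0.6334 0.0984] tray mm [-87.7  61. ]
C [0.5058 0.1234] tray mm [-78.3 -68.7]
gaugetop [0.4872 0.0244] tray mm [ 22.1 -60.6]
gfoot [0.4906 0.0283] tray mm [ 17.5 -58.3]
side A [ 0.6168 -0.0135] tray mm [24.6 74.4]
side B [0.6276 0.0838] tray mm [-72.1  59.2]
side C [0.5021 0.1063] tray mm [-60.7 -67.7]
spout end [ 0.50149709 -0.15346133]
```

```bash
python3 -m crank '[0,0,0.064,0.024,0.036,0.006,23, 0,0,0.064,0.024,0.036,0.006,23, 0,0,0.064,0.024,0.036,0.006,23, 0,0,0.064,0.024,0.036,0.006,23, 0,0,0.064,0.024,0.036,0.006,23, 0,0,0.064,0.024,0.036,0.006,23, 0,0,0.064,0.024,0.036,0.006,23, 0,0,0.064,0.024,0.036,0.006,23, 0,0,0.064,0.024,0.036,0.006,23, 0,0,0.064,0.024,0.036,0.006,23, 0,0,0.064,0.024,0.036,0.006,23, 0,0,0.064,0.024,0.036,0.006,23, 0,0,0.064,0.024,0.036,0.006,23, 0,0,0.064,0.024,0.036,0.006,23, 0,0,0.064,0.024,0.036,0.006,23, 0,0,0.064,0.024,0.036,0.006,23, 0,0,0,0,0,0,23]'
python3 - <<'E'
from rig import *
import cv2,pickle
g=get_image("wrist"); pickle.dump(g,open("w1.pkl","wb")); cv2.imwrite("pics/w1.png",g["frame"][:,:,::-1])
s=observe(); print(s["position"],s["tool_rot"].round(3).tolist(),s["grip_width"],g["fov_y"],g["cx"],g["cy"])
E
```

```text
time_s: 1.8
position: [0.5353, 0.0504, 0.3058]
tool_rot: [[0.965, -0.261, 0.0], [-0.261, -0.965, 0.001], [-0.0, -0.001, -1.0]]
ft_force: [0.1, -0.6, -0.7]
grip_width: 0.0195
[0.53434117 0.04858695 0.30551612] [[0.964, -0.264, -0.001], [-0.264, -0.964, 0.0], [-0.001, 0.0, -1.0]] 0.019661255434999525 66.66040226686526 320.2785413540155 203.66522824015823
```

View pics/w1.png

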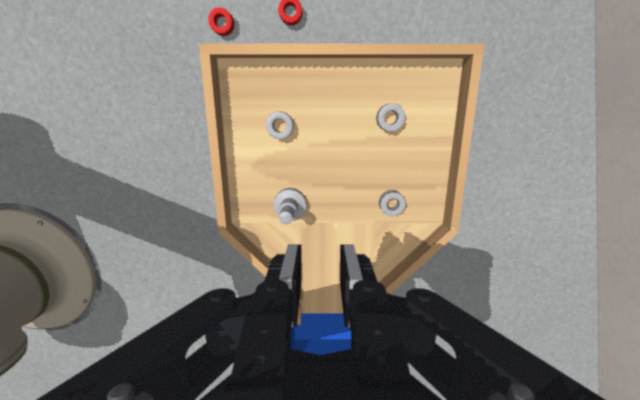

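Wrist view: the tray is seen square on. Collars are at (391,118), (280,125) and (392,203), and the gauge foot is at (289,201). Outer lip corners are at (200,45), (484,45), (217,228) and (458,232). The red rings are off the tray at (220,20) and (290,10).

```bash
python3 - <<'E'
from h import *
g=pickle.load(open("w1.pkl","rb"))
C=[((484,45),(-160,150)),((200,45),(-160,-150)),((458,232),(53.8,150)),((217,228),(53.8,-150))]
W=np.array([onz(g,*p,.115) for p,_ in C]); P=np.array([p for _,p in C])/1e3
R=lambda a:np.array([[np.cos(a),-np.sin(a)],[np.sin(a),np.cos(a)]])
s=least_squares(lambda t:(P@R(t[2]).T+t[:2]-W).ravel(),[.5,.0,-1.8]);t=s.x
print("tray",t[:2],np.degrees(t[2]),"resid mm",(s.fun.reshape(-1,2)*1e3).round(1).tolist())
t0=np.load("tray.npy")
for n,p,z in [("A",(392,203),.104),("B",(391,117),.104),("C",(280,125),.104),("gfoot",(289,201),.102),("spoutL",(344,314),.09),("spoutR",(298,314),.09)]:
    w=onz(g,*p,z); print(n,w.round(4),((w-t[:2])@R(t[2])*1e3).round(1),((w-t0[:2])@R(t0[2])*1e3).round(1))
np.save("tray.npy",t)
E
```

```text
tray [0.55292692 0.02987971] -105.49679135027412 resid mm [[1.0, 1.1], [0.8, 3.4], [-1.3, -0.6], [-0.5, -3.9]]
A [ 0.6137 -0.0065] [18.9 68.3] [18.8 69.6]
B [0.6327 0.0959] [-84.9  59.3] [-85.1  61.1]
C [0.506  0.1207] [-75.  -69.5] [-75.7 -67.7]
gfoot [0.4892 0.029 ] [ 17.8 -61.2] [ 17.2 -59.9]
spoutL [ 0.5151 -0.16  ] [193.1  14.3] [192.7  14.8]
spoutR [ 0.45   -0.1425] [193.6 -53.1] [193.  -52.5]
```

Both views agree within 2 mm: tray at (0.5525, 0.030) m, yaw -105.4°. In tray coordinates (mm), A is at (19,69), B at (-85,60), C at (-75,-69) and the gauge at (18,-60). I push each collar with two fingertips 20 mm apart as a cup, starting with A: go down behind it.

```bash
python3 -m crank '[0,0,-0.088,0.033,-0.0083,-0.02,23, 0,0,-0.088,0.033,-0.0083,-0.02,23, 0,0,-0.088,0.0333,-0.0083,-0.02,23, 0,0,0,0,0,-0.04,23, 0,0,0,0,0,-0.04,23, 0,0,0,0,0,-0.04,23, 0,0,0,0,0,-0.01,23, 0,0,0,0,0,-0.006,23, 0,0,0,0,0,-0.001,23, 0,0,0,0,0,0,23]'
python3 - <<'E'
from rig import *
import cv2
g=get_image("scene"); cv2.imwrite("pics/s1.png",cv2.resize(g["frame"][120:280,240:420,::-1],None,fx=3.7,fy=3.7,interpolation=cv2.INTER_CUBIC))
E
```

```text
time_s: 2.85
position: [0.6338, 0.0216, 0.1111]
tool_rot: [[0.86, -0.51, 0.003], [-0.51, -0.86, -0.0], [0.003, -0.001, -1.0]]
ft_force: [-0.4, -0.3, 1.1]
grip_width: 0.0193
```

View pics/s1.png

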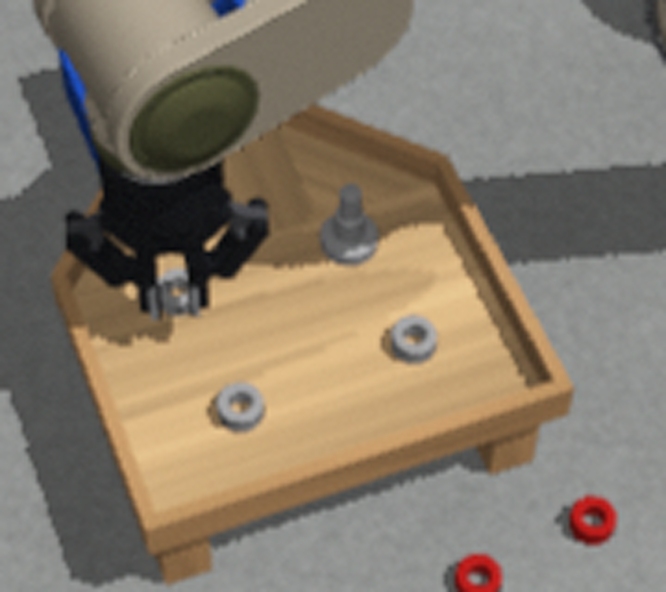

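The fingers stand behind A, with A at (175,290) between the tips, level with the floor. Push A.

```bash
python3 -m crank '[0,0,0,-0.0086,-0.009,-0.001,23, 0,0,0,-0.0086,-0.009,0,23, 0,0,0,-0.0086,-0.009,0,23, 0,0,0,-0.0086,-0.009,0,23, 0,0,0,-0.0086,-0.009,0,23, 0,0,0,-0.0086,-0.009,0,23, 0,0,0,-0.0086,-0.009,0,23, 0,0,0,-0.0086,-0.009,0,23, 0,0,0,-0.0086,-0.009,0,23, 0,0,0,-0.0086,-0.009,0,23, 0,0,0,-0.0086,-0.009,0,23, 0,0,0,-0.0086,-0.009,0,23, 0,0,0,0,0,0,23]'
python3 - <<'E'
from rig import *
import cv2
g=get_image("wrist"); cv2.imwrite("pics/w2.png",g["frame"][:,:,::-1])
E
```

```text
time_s: 4.2
position: [0.529, -0.0871, 0.1083]
tool_rot: [[0.86, -0.511, -0.0], [-0.511, -0.86, -0.0], [-0.0, 0.0, -1.0]]
ft_force: [0.6, -0.2, -0.4]
grip_width: 0.0197
```

View pics/w2.png

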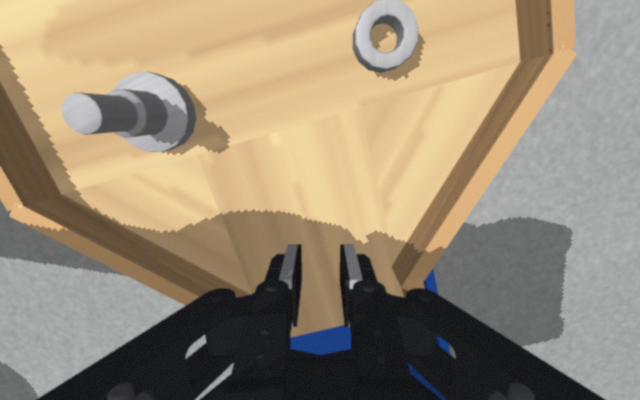

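```bash
python3 - <<'E'
from rig import *
from h import *
g=get_image("wrist"); t=np.load("tray.npy"); R=lambda a:np.array([[np.cos(a),-np.sin(a)],[np.sin(a),np.cos(a)]])
for p,z in [((386,34),.105),((158,112),.102)]:
    w=onz(g,*p,z); print(w,((w-t[:2])@R(t[2])*1e3).round(1))
print(observe()["position"])
E
```

```text
[ 0.61441925 -0.00734861] [19.4 69.2]
[0.49289147 0.0218801 ] [ 23.7 -55.7]
[ 0.52990349 -0.08630396  0.10832589]
```

A has not moved: the fingers passed over or beside it. I check the fingertip position against both cameras.

```bash
python3 - <<'E'
from rig import *
from h import *
g=get_image("wrist"); d=pickle.load(open("d0.pkl","rb"))["scene"]; s=observe()
p=s["position"]; T=s["tool_rot"]
for dz in (.014,.005,-.005):
    print("wrist",dz,[proj(g,p+T@[sx*.01,0,dz]).round(1).tolist() for sx in(-1,1)])
print("campos tool",T.T@( -g["world_to_cam"][:3,:3].T@g["world_to_cam"][:3,3]-p), (g["world_to_cam"][:3,:3]@T).round(2).tolist())
q=np.array([.6335,.0218,.111])
for dz in (.014,.0,-.01):
    print("scene s1 crop",[((proj(d,q+T@[sx*.017,0,dz])-[240,120])*3.7).round(0).tolist() for sx in(-1,1)])
print("collar A exp",((proj(d,[.6137,-.0065,.106])-[240,120])*3.7).round(0))
import cv2
f=get_image("side"); cv2.imwrite("pics/sd1.png",cv2.resize(f["frame"][150:300,240:400,::-1],None,fx=4,fy=4,interpolation=cv2.INTER_CUBIC))
E
```

```text
wrist 0.014 [[304.0, 235.0], [335.7, 235.0]]
wrist 0.005 [[303.3, 240.8], [336.4, 240.8]]
wrist -0.005 [[302.3, 247.9], [337.3, 247.9]]
campos tool [ 0.0003323  -0.07445541 -0.1641474 ] [[1.0, -0.0, 0.0], [-0.0, -0.96, 0.29], [0.0, -0.29, -0.96]]
scene s1 crop [[202.0, 333.0], [153.0, 336.0]]
scene s1 crop [[201.0, 321.0], [152.0, 325.0]]
scene s1 crop [[200.0, 313.0], [151.0, 317.0]]
collar A exp [178. 286.]
```

View pics/sd1.png

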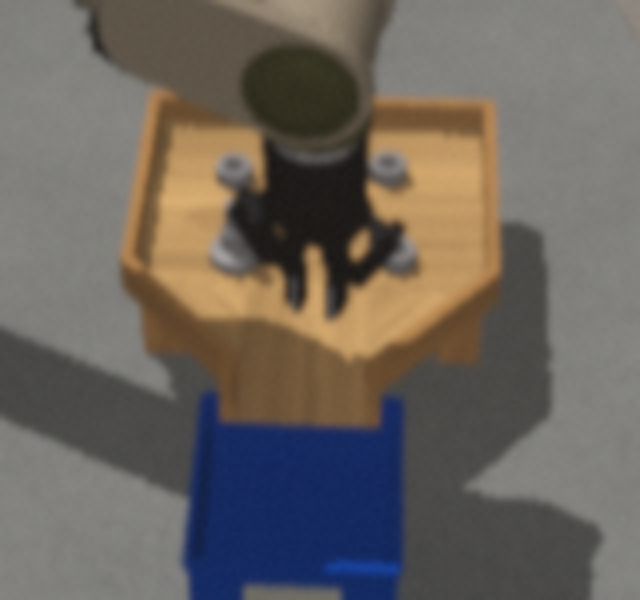

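Both views put the tips about 15–20 mm higher than stated: wrist row 245 against 235 expected, and s1 row 312 against 334. So the fingers passed over A. The side view also shows the tips clear of the floor, at (295,305) and (333,312). I feel for the floor gently here, in the free lane.

```bash
for i in 1; do python3 -m crank '[0,0,0,0,0,-0.001,23, 0,0,0,0,0,-0.001,23, 0,0,0,0,0,-0.001,23, 0,0,0,0,0,0,23]'; done; python3 -m crank '[0,0,0,0,0,-0.001,23, 0,0,0,0,0,-0.001,23, 0,0,0,0,0,0,23]'
```

```text
time_s: 4.8
position: [0.5298, -0.086, 0.105]
tool_rot: [[0.86, -0.51, -0.0], [-0.51, -0.86, 0.0], [-0.0, 0.0, -1.0]]
ft_force: [-0.0, -0.1, -1.0]
grip_width: 0.0196
time_s: 5.1
position: [0.5298, -0.0861, 0.1031]
tool_rot: [[0.86, -0.51, -0.0], [-0.51, -0.86, 0.0], [-0.0, 0.0, -1.0]]
ft_force: [-0.2, 0.4, 0.5]
grip_width: 0.0193
```

```bash
python3 -m crank '[0,0,0,0,0,-0.001,23, 0,0,0,0,0,-0.001,23, 0,0,0,0,0,-0.001,23, 0,0,0,0,0,0,23]'; python3 -m crank '[0,0,0,0,0,-0.001,23, 0,0,0,0,0,-0.001,23, 0,0,0,0,0,0,23]'
```

```text
time_s: 5.5
position: [0.5298, -0.086, 0.1001]
tool_rot: [[0.86, -0.51, -0.0], [-0.51, -0.86, 0.0], [-0.0, 0.0, -1.0]]
ft_force: [-0.9, 0.2, 0.8]
grip_width: 0.0197
time_s: 5.8
position: [0.5298, -0.0861, 0.0981]
tool_rot: [[0.86, -0.51, -0.0], [-0.51, -0.86, 0.0], [-0.0, 0.0, -1.0]]
ft_force: [-0.8, -0.7, 1.0]
grip_width: 0.02
```

```bash
python3 -m crank '[0,0,0,0,0,-0.001,23, 0,0,0,0,0,-0.001,23, 0,0,0,0,0,0,23]'; python3 -m crank '[0,0,0,0,0,-0.001,23, 0,0,0,0,0,-0.001,23, 0,0,0,0,0,0,23]'
```

```text
time_s: 6.1
position: [0.5298, -0.0861, 0.0961]
tool_rot: [[0.86, -0.51, -0.0], [-0.51, -0.86, 0.0], [-0.0, 0.0, -1.0]]
ft_force: [-0.0, 0.4, -0.4]
grip_width: 0.02
time_s: 6.4
position: [0.5298, -0.0861, 0.0941]
tool_rot: [[0.86, -0.51, -0.0], [-0.51, -0.86, 0.0], [-0.0, 0.0, -1.0]]
ft_force: [0.3, -0.1, -0.5]
grip_width: 0.0191
```

```bash
python3 - <<'E'
from rig import *
import cv2
g=get_image("side"); cv2.imwrite("pics/sd2.png",cv2.resize(g["frame"][190:265,270:360,::-1],None,fx=7,fy=7,interpolation=cv2.INTER_CUBIC))
E
```

```text
(no output)
```

View pics/sd2.png

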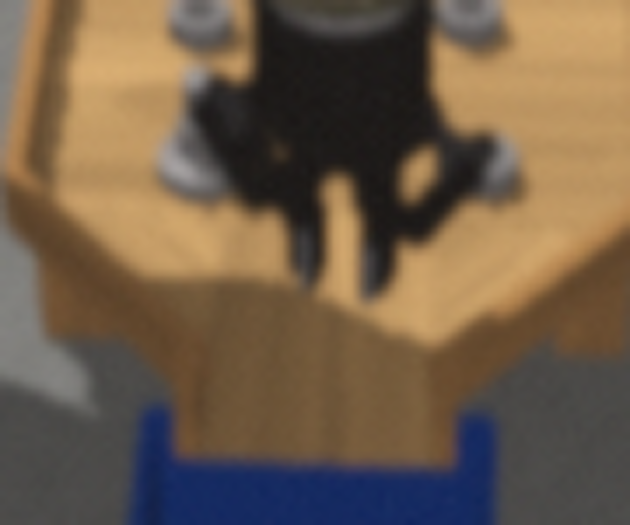

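```bash
python3 -m crank '[0,0,0,0,0,-0.001,23, 0,0,0,0,0,-0.001,23, 0,0,0,0,0,0,23]'; python3 -m crank '[0,0,0,0,0,-0.001,23, 0,0,0,0,0,-0.001,23, 0,0,0,0,0,0,23]'
```

```text
time_s: 6.75
position: [0.5298, -0.0861, 0.0921]
tool_rot: [[0.86, -0.51, -0.0], [-0.51, -0.86, 0.0], [-0.0, 0.0, -1.0]]
ft_force: [0.5, 0.2, -0.7]
grip_width: 0.0199
time_s: 7.05
position: [0.5298, -0.0861, 0.0901]
tool_rot: [[0.86, -0.51, -0.0], [-0.51, -0.86, 0.0], [-0.0, 0.0, -1.0]]
ft_force: [0.7, 0.4, 0.1]
grip_width: 0.0193
```

```bash
python3 - <<'E'
from h import *
d=pickle.load(open("d0.pkl","rb"))["side"]; t=np.load("tray.npy")
p=np.array([.5298,-.0861]); ex=np.array([-.51,-.86]); ty=ex
for dz in (.08,.09,.10,.11): print(dz,[proj(d,[*(p+sx*.017*np.array([.86,-.51])+.011*ex),dz]).round(1).tolist() for sx in (-1,1)])
R=lambda a:np.array([[np.cos(a),-np.sin(a)],[np.sin(a),np.cos(a)]])
for y in(50,-50): print("spout corner",proj(d,[*(t[:2]+R(t[2])@[.19,y/1e3]),.09]))
E
```

```text
0.08 [[313.0, 239.1], [323.4, 241.6]]
0.09 [[313.0, 236.9], [323.5, 239.4]]
0.1 [[313.0, 234.6], [323.5, 237.1]]
0.11 [[312.9, 232.4], [323.5, 234.9]]
spout corner [331.80800744 253.69829452]
spout corner [298.42879479 252.26623886]
```

Correcting for the spout corners, which read 3 px low in the side view, the tips are about 30 mm behind the reported TCP. The wrist gap gives the same: 20 mm seen as 41 px puts them at 146 mm depth. So floor contact should come near TCP z of about 0.06. I keep feeling downward.

```bash
python3 -m crank '[0,0,0,0,0,-0.003,23, 0,0,0,0,0,-0.003,23, 0,0,0,0,0,-0.002,23, 0,0,0,0,0,-0.002,23, 0,0,0,0,0,0,23]'; python3 -m crank '[0,0,0,0,0,-0.001,23, 0,0,0,0,0,-0.001,23, 0,0,0,0,0,-0.001,23, 0,0,0,0,0,0,23]'
```

```text
time_s: 7.55
position: [0.5297, -0.086, 0.0799]
tool_rot: [[0.86, -0.51, -0.001], [-0.51, -0.86, 0.0], [-0.001, 0.0, -1.0]]
ft_force: [0.4, -0.6, -0.1]
grip_width: 0.0199
time_s: 7.95
position: [0.5298, -0.0861, 0.0771]
tool_rot: [[0.86, -0.51, -0.0], [-0.51, -0.86, 0.0], [-0.0, 0.0, -1.0]]
ft_force: [0.6, -0.5, 0.3]
grip_width: 0.0199
```

```bash
python3 -m crank '[0,0,0,0,0,-0.001,23, 0,0,0,0,0,-0.001,23, 0,0,0,0,0,-0.001,23, 0,0,0,0,0,0,23]'; python3 -m crank '[0,0,0,0,0,-0.001,23, 0,0,0,0,0,-0.001,23, 0,0,0,0,0,0,23]'
```

```text
time_s: 8.35
position: [0.5298, -0.0861, 0.0741]
tool_rot: [[0.86, -0.51, -0.0], [-0.51, -0.86, 0.0], [-0.0, 0.0, -1.0]]
ft_force: [0.1, -0.4, 0.0]
grip_width: 0.0197
time_s: 8.65
position: [0.5298, -0.0861, 0.0721]
tool_rot: [[0.86, -0.51, -0.0], [-0.51, -0.86, 0.0], [-0.0, 0.0, -1.0]]
ft_force: [0.4, 0.3, -0.6]
grip_width: 0.0198
```

```bash
python3 -m crank '[0,0,0,0,0,-0.001,23, 0,0,0,0,0,-0.001,23, 0,0,0,0,0,-0.001,23, 0,0,0,0,0,0,23]'
```

```text
time_s: 9.05
position: [0.5299, -0.0861, 0.0692]
tool_rot: [[0.86, -0.51, -0.0], [-0.51, -0.86, 0.0], [-0.0, 0.0, -1.0]]
ft_force: [-0.0, -1.0, -0.5]
grip_width: 0.0198
```

```bash
python3 -m crank '[0,0,0,0,0,-0.001,23, 0,0,0,0,0,-0.001,23, 0,0,0,0,0,0,23]'; python3 - <<'E'
from rig import *
from h import *
import cv2
g=get_image("wrist"); cv2.imwrite("pics/w3.png",g["frame"][:,:,::-1]); pickle.dump(g,open("w3.pkl","wb"))
s=observe(); print(s["position"],s["ft_force"])
E
```

```text
time_s: 9.35
position: [0.53, -0.0861, 0.069]
tool_rot: [[0.86, -0.51, 0.001], [-0.51, -0.86, -0.001], [0.001, -0.0, -1.0]]
ft_force: [-5.4, 1.8, 17.0]
grip_width: 0.0196
[ 0.52999491 -0.08614882  0.06903554] [-5.32597657  1.80580044 17.69595782]
```

View pics/w3.png

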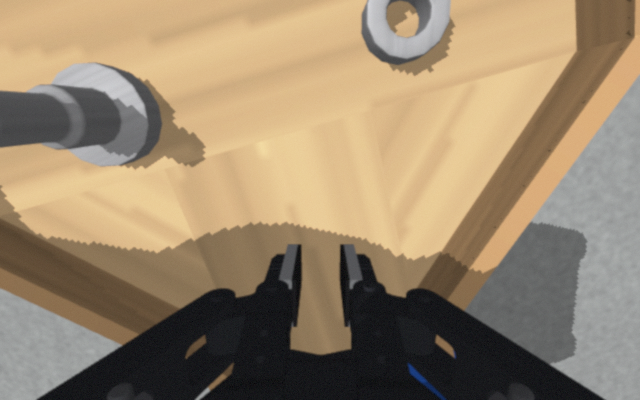

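Wrist view: contact (17 N) at TCP z = 0.069, so the tips sit 21 mm behind the reported TCP. A is still in place at (405,25), and the gauge still stands at the left with its foot at (110,115). I will work at z = 0.073, tips 4 mm above the floor. Back behind A and push.

```bash
python3 -m crank '[0,0,0,0,0,0.0225,23, 0,0,0,0,0,0.0225,23, 0,0,0,0.0258,0.027,0,23, 0,0,0,0.0258,0.027,0,23, 0,0,0,0.0258,0.027,0,23, 0,0,0,0.0258,0.027,0,23, 0,0,0,0,0,-0.02,23, 0,0,0,0,0,-0.013,23, 0,0,0,0,0,-0.006,23, 0,0,0,0,0,0,23]'; python3 -m crank '[0,0,0,-0.0086,-0.009,0,23, 0,0,0,-0.0086,-0.009,0,23, 0,0,0,-0.0086,-0.009,0,23, 0,0,0,-0.0086,-0.009,0,23, 0,0,0,-0.0086,-0.009,0,23, 0,0,0,-0.0086,-0.009,0,23, 0,0,0,-0.0086,-0.009,0,23, 0,0,0,-0.0086,-0.009,0,23, 0,0,0,-0.0086,-0.009,0,23, 0,0,0,-0.0086,-0.009,0,23, 0,0,0,-0.0086,-0.009,0,23, 0,0,0,-0.0086,-0.009,0,23, 0,0,0,0,0,0,23]'
cat > look.py <<'E'
from rig import *
from h import *
import cv2,sys
def steel(name,box=None):
    """grey blobs (low saturation, on wood) -> tray mm at z=.105"""
    g=get_image(name); f=g["frame"]; t=np.load("tray.npy")
    R=np.array([[np.cos(t[2]),-np.sin(t[2])],[np.sin(t[2]),np.cos(t[2])]])
    hsv=cv2.cvtColor(f,cv2.COLOR_RGB2HSV)
    m=((hsv[...,1]<45)&(hsv[...,2]>70)).astype(np.uint8)
    poly=np.array([proj(g,[*(t[:2]+R@np.array(p)/1e3),.09]) for p in [(-148,-138),(-148,138),(50,138),(150,49),(310,70),(310,-70),(150,-49),(50,-138)]]).astype(np.int32)
    k=np.zeros_like(m); cv2.fillPoly(k,[poly],1); m*=k
    n,_,st,c=cv2.connectedComponentsWithStats(m)
    for i in range(1,n):
        if st[i,4]>12:
            w=onz(g,*c[i],.105); print(name,st[i,4],c[i].round(1),((w-t[:2])@R*1e3).round(0))
    return g
if __name__=="__main__":
    for n in sys.argv[1:]: steel(n)
E
python3 look.py scene side wrist
```

```text
time_s: 10.4
position: [0.6324, 0.0213, 0.0725]
tool_rot: [[0.86, -0.511, -0.002], [-0.511, -0.86, 0.0], [-0.002, 0.001, -1.0]]
ft_force: [-0.4, -0.9, -0.2]
grip_width: 0.0198
time_s: 11.7
position: [0.5287, -0.0872, 0.0731]
tool_rot: [[0.86, -0.511, -0.001], [-0.511, -0.86, -0.0], [-0.001, 0.001, -1.0]]
ft_force: [-0.2, 0.3, -0.8]
grip_width: 0.0196
scene 62 [267.4 121.8] [296.  40.]
scene 38 [295.7 128.3] [242. -28.]
scene 62 [297.  157.6] [138.   3.]
scene 15 [292.5 164.3] [120.  22.]
scene 211 [334.  181.8] [ 25. -61.]
scene 115 [351.3 211.2] [-78. -69.]
scene 113 [304.5 229.2] [-86.  60.]
side 49 [298.2 192.2] [-65. -73.]
side 50 [336.3 191.7] [-75.  55.]
side 33 [318.4 198.3] [-38.  -3.]
side 67 [296.5 209.9] [ 22. -70.]
side 79 [316.  239.4] [148.   0.]
side 13 [303. 255.] [213. -34.]
wrist 11763 [ 88.  114.5] [ 22. -65.]
wrist 431 [288.3 265. ] [111.  -5.]
wrist 435 [352.4 265. ] [119.  25.]
wrist 2422 [319.8 309.8] [139.   3.]
```

A sits in the cup at tray (139,3), the gauge and other two are unmoved. Push it over the end and lift.

```bash
python3 -m crank '[0,0,0,-0.0035,-0.0101,0,23, 0,0,0,-0.0035,-0.0101,0,23, 0,0,0,-0.0035,-0.0101,0,23, 0,0,0,-0.0035,-0.0101,0,23, 0,0,0,-0.0035,-0.0101,0,23, 0,0,0,-0.0035,-0.0101,0,23, 0,0,0,-0.0035,-0.0101,0,23, 0,0,0,0,0,0,23, 0,0,0,0,0,0,23, 0,0,0,0,0,0.022,23, 0,0,0,0,0,0.023,23]'; python3 look.py scene wrist
python3 - <<'E'
from rig import *
import cv2
g=get_image("side"); a=get_image("scene")
cv2.imwrite("pics/c1.png",np.hstack([cv2.resize(x,(400,400),interpolation=cv2.INTER_CUBIC)[:,:,::-1] for x in (g["frame"][200:320,260:380],a["frame"][105:205,240:340])])) if 0 else None
import numpy as np
cv2.imwrite("pics/c1.png",np.hstack([cv2.resize(x,(400,400),interpolation=cv2.INTER_CUBIC)[:,:,::-1] for x in (g["frame"][200:320,260:380],a["frame"][105:205,240:340])]))
E
```

```text
time_s: 12.95
position: [0.5051, -0.1561, 0.1183]
tool_rot: [[0.861, -0.509, -0.002], [-0.509, -0.861, 0.001], [-0.002, -0.0, -1.0]]
ft_force: [0.8, -0.0, -0.2]
grip_width: 0.0197
scene 33 [261.8 123.4] [295.  58.]
scene 16 [284.6 132.6] [238.   7.]
scene 212 [334.1 181.8] [ 24. -61.]
scene 113 [351.3 211.2] [-78. -69.]
scene 114 [304.5 229.3] [-87.  60.]
wrist 881 [123.9   6.9] [ 43. -60.]
wrist 378 [327.8 229.5] [191.  11.]
wrist 467 [288.2 265.4] [209. -21.]
wrist 502 [352.2 266. ] [221.  20.]
wrist 16 [436.3 338.6] [293.  65.]
```

View pics/c1.png

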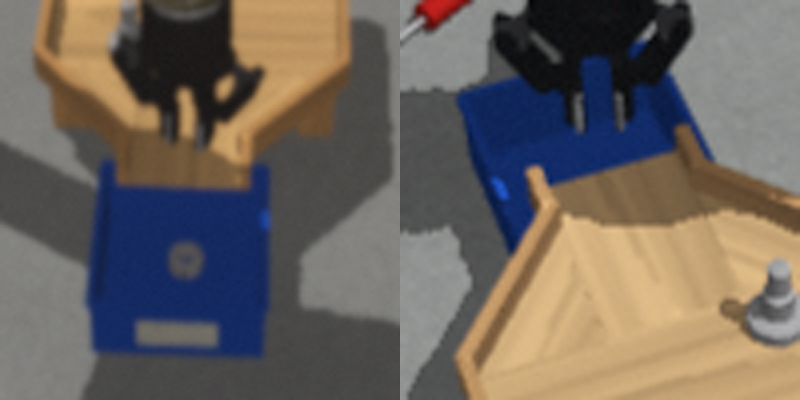

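A lies in the bin (left view, about (185,260)). The spout is clear, and the gauge stands. Now B: go behind it, then push.

```bash
python3 -m crank '[0,0,0,0.0181,0.0352,0,23, 0,0,0,0.0181,0.0352,0,23, 0,0,0,0.0181,0.0352,0,23, 0,0,0,0.0181,0.0352,0,23, 0,0,0,0.0181,0.0352,0,23, 0,0,0,0.0181,0.0352,0,23, 0,0,0,0.0181,0.0352,0,23, 0,0,0,0.0181,0.0352,0,23, 0,0,0,0,0,0,23, 0,0,0,0,0,-0.02,23, 0,0,0,0,0,-0.015,23, 0,0,0,0,0,-0.01,23, 0,0,0,0,0,0,23]'; python3 look.py scene
```

```text
time_s: 14.45
position: [0.6491, 0.1245, 0.0711]
tool_rot: [[0.86, -0.51, -0.004], [-0.51, -0.86, -0.0], [-0.003, 0.002, -1.0]]
ft_force: [0.6, -1.0, 0.2]
grip_width: 0.0197
scene 118 [277.5 119.1] [296.  10.]
scene 1346 [310.4 165.9] [ 97. -21.]
scene 22 [312.8 155.5] [129. -40.]
scene 13 [344.  186.9] [ -0. -80.]
scene 116 [351.3 211.2] [-77. -69.]
scene 22 [326.6 218.9] [-77.  -2.]
scene 35 [304.8 233.3] [-98.  63.]
scene 16 [300.3 241.8] [-117.   82.]
```

```bash
python3 -m crank '[0,0,0,-0.0067,-0.0117,0.001,23, 0,0,0,-0.0067,-0.0117,0,23, 0,0,0,-0.0067,-0.0117,0,23, 0,0,0,-0.0067,-0.0117,0,23, 0,0,0,-0.0067,-0.0117,0,23, 0,0,0,-0.0067,-0.0117,0,23, 0,0,0,-0.0067,-0.0117,0,23, 0,0,0,-0.0067,-0.0117,0,23, 0,0,0,-0.0067,-0.0117,0,23, 0,0,0,-0.0067,-0.0117,0,23, 0,0,0,-0.0067,-0.0117,0,23, 0,0,0,-0.0067,-0.0117,0,23, 0,0,0,-0.0067,-0.0117,0,23, 0,0,0,-0.0067,-0.0117,0,23, 0,0,0,-0.0067,-0.0117,0,23, 0,0,0,-0.0067,-0.0117,0,23, 0,0,0,-0.0067,-0.0117,0,23, 0,0,0,-0.0067,-0.0117,0,23, 0,0,0,0,0,0,23]'; python3 look.py scene wrist
```

```text
time_s: 16.4
position: [0.5287, -0.0873, 0.0742]
tool_rot: [[0.859, -0.511, -0.001], [-0.511, -0.859, -0.0], [-0.0, 0.001, -1.0]]
ft_force: [0.2, 1.0, -0.4]
grip_width: 0.02
scene 60 [267.  121.9] [296.  41.]
scene 37 [295.6 127.9] [244. -28.]
scene 68 [297.1 157.6] [138.   3.]
scene 212 [334.1 181.8] [ 25. -62.]
scene 116 [351.4 211.1] [-77. -69.]
wrist 11771 [ 89.  113.5] [ 22. -66.]
wrist 433 [288.3 265.1] [111.  -6.]
wrist 435 [352.4 265.1] [120.  24.]
wrist 2433 [320.2 307.5] [139.   3.]
```

B is in the cup at (139,3), as A was. Push it off the end, lift high, turn 95° and travel above the start point for C. C first gets a sideways push into the lane on the far side from the gauge.

```bash
python3 -m crank '[0,0,0,-0.0035,-0.0101,0,23, 0,0,0,-0.0035,-0.0101,0,23, 0,0,0,-0.0035,-0.0101,0,23, 0,0,0,-0.0035,-0.0101,0,23, 0,0,0,-0.0035,-0.0101,0,23, 0,0,0,-0.0035,-0.0101,0,23, 0,0,0,-0.0035,-0.0101,0,23, 0,0,0,0,0,0,23, 0,0,0,0,0,0,23, 0,0,0,0,0,0.045,23, 0,0,0,0,0,0.045,23, 0,0,0,0,0,0.045,23]'; python3 -m crank '[0,0,0.138,-0.0024,0.0244,0,23, 0,0,0.138,-0.0024,0.0244,0,23, 0,0,0.138,-0.0024,0.0244,0,23, 0,0,0.138,-0.0024,0.0244,0,23, 0,0,0.138,-0.0024,0.0244,0,23, 0,0,0.138,-0.0024,0.0244,0,23, 0,0,0.138,-0.0024,0.0244,0,23, 0,0,0.138,-0.0024,0.0244,0,23, 0,0,0.138,-0.0024,0.0244,0,23, 0,0,0.138,-0.0024,0.0244,0,23, 0,0,0.138,-0.0024,0.0244,0,23, 0,0,0.138,-0.0024,0.0244,0,23, 0,0,0,0,0,0,23]'; python3 look.py scene side wrist
```

```text
time_s: 17.7
position: [0.5049, -0.1558, 0.2109]
tool_rot: [[0.861, -0.509, -0.0], [-0.509, -0.861, 0.0], [-0.001, -0.0, -1.0]]
ft_force: [1.5, -0.2, -0.1]
grip_width: 0.0194
time_s: 19.0
position: [0.4755, 0.1388, 0.2092]
tool_rot: [[0.429, 0.903, -0.0], [0.903, -0.429, 0.001], [0.0, -0.0, -1.0]]
ft_force: [-0.3, -0.1, 1.0]
grip_width: 0.02
scene 118 [277.6 119.1] [296.   9.]
scene 209 [334.  181.9] [ 24. -61.]
scene 114 [351.3 211.2] [-78. -68.]
side 47 [298.1 192.1] [-65. -73.]
side 119 [298.4 210.9] [ 26. -64.]
side 107 [313.9 276.1] [290.   3.]
wrist 767 [317.2 227.2] [-75. -73.]
wrist 1797 [218.3 256.6] [ 25. -60.]
wrist 493 [288.3 265.8] [-40. -38.]
wrist 486 [352.3 265.2] [-102.  -27.]
wrist 668 [ 13.4 362.1] [280.  23.]
```

Only C (-76,-69) and the gauge (25,-60, unmoved) remain on the tray. Go down and push C sideways.

```bash
python3 -m crank '[0,0,0,0,0,-0.045,23, 0,0,0,0,0,-0.045,23, 0,0,0,0,0,-0.03,23, 0,0,0,0,0,-0.015,23, 0,0,0,0,0,0,23]'; python3 -m crank '[0,0,0,0.0117,-0.0056,0,23, 0,0,0,0.0117,-0.0056,0,23, 0,0,0,0.0117,-0.0056,0,23, 0,0,0,0.0117,-0.0056,0,23, 0,0,0,0.0117,-0.0056,0,23, 0,0,0,0.0117,-0.0056,0,23, 0,0,0,0.0117,-0.0056,0,23, 0,0,0,0.0117,-0.0056,0,23, 0,0,0,0.0117,-0.0056,0,23, 0,0,0,0.0117,-0.0056,0,23, 0,0,0,0,0,0,23]'; python3 look.py scene side wrist
```

```text
time_s: 19.65
position: [0.4753, 0.1354, 0.0725]
tool_rot: [[0.437, 0.899, -0.004], [0.899, -0.437, -0.0], [-0.002, -0.004, -1.0]]
ft_force: [-0.1, -0.9, 0.4]
grip_width: 0.0198
time_s: 20.75
position: [0.5948, 0.0793, 0.074]
tool_rot: [[0.436, 0.9, 0.001], [0.9, -0.436, -0.0], [0.0, 0.001, -1.0]]
ft_force: [0.0, 0.1, -0.4]
grip_width: 0.0196
scene 118 [277.6 119.1] [296.   9.]
scene 40 [291.6 124.8] [260. -22.]
scene 102 [304.8 135. ] [209. -44.]
scene 25 [305.1 150.1] [155. -26.]
scene 52 [317.  158.7] [115. -47.]
scene 143 [335.1 184.6] [ 15. -61.]
scene 57 [316.2 212.9] [-51.  17.]
scene 118 [303.7 219.8] [-60.  53.]
side 57 [333.6 197.5] [-45.  47.]
side 118 [298.2 211.1] [ 27. -64.]
side 93 [314.  276.5] [292.   3.]
wrist 11103 [ 81.5 118. ] [ 26. -62.]
wrist 494 [288.2 265.7] [-45.  21.]
wrist 478 [352.2 265.2] [-76.  26.]
wrist 2487 [320.6 310. ] [-56.  49.]
```

C is at (-57,50) and the gauge is unmoved. Lift, turn back, set down behind C.

```bash
python3 -m crank '[0,0,0,0,0,0.0275,23, 0,0,0,0,0,0.0275,23, 0,0,-0.138,0.0034,0.0019,0,23, 0,0,-0.138,0.0034,0.0019,0,23, 0,0,-0.138,0.0034,0.0019,0,23, 0,0,-0.138,0.0034,0.0019,0,23, 0,0,-0.138,0.0034,0.0019,0,23, 0,0,-0.138,0.0034,0.0019,0,23, 0,0,-0.138,0.0034,0.0019,0,23, 0,0,-0.138,0.0034,0.0019,0,23, 0,0,-0.138,0.0034,0.0019,0,23, 0,0,-0.138,0.0034,0.0019,0,23, 0,0,-0.138,0.0034,0.0019,0,23, 0,0,-0.138,0.0034,0.0019,0,23, 0,0,0,0,0,0,23, 0,0,0,0,0,-0.03,23, 0,0,0,0,0,-0.015,23, 0,0,0,0,0,-0.01,23, 0,0,0,0,0,0,23]'; python3 look.py scene
```

```text
time_s: 22.8
position: [0.6333, 0.1032, 0.0731]
tool_rot: [[0.861, -0.508, -0.002], [-0.508, -0.861, 0.0], [-0.002, 0.001, -1.0]]
ft_force: [0.3, -0.1, 0.2]
grip_width: 0.0195
scene 117 [277.6 119. ] [296.   9.]
scene 890 [303.5 154.3] [142. -17.]
scene 44 [337.1 187.6] [  4. -62.]
scene 13 [288.1 189.1] [45. 60.]
scene 23 [326.6 208.7] [-48. -13.]
scene 32 [305.3 223. ] [-70.  52.]
scene 14 [300.6 232.5] [-92.  72.]
```

```bash
python3 -m crank '[0,0,0,-0.0065,-0.0118,0,23, 0,0,0,-0.0065,-0.0118,0,23, 0,0,0,-0.0065,-0.0118,0,23, 0,0,0,-0.0065,-0.0118,0,23, 0,0,0,-0.0065,-0.0118,0,23, 0,0,0,-0.0065,-0.0118,0,23, 0,0,0,-0.0065,-0.0118,0,23, 0,0,0,-0.0065,-0.0118,0,23, 0,0,0,-0.0065,-0.0118,0,23, 0,0,0,-0.0065,-0.0118,0,23, 0,0,0,-0.0065,-0.0118,0,23, 0,0,0,-0.0065,-0.0118,0,23, 0,0,0,-0.0065,-0.0118,0,23, 0,0,0,-0.0065,-0.0118,0,23, 0,0,0,-0.0065,-0.0118,0,23, 0,0,0,-0.0065,-0.0118,0,23, 0,0,0,0,0,0,23]'; python3 look.py scene wrist
```

```text
time_s: 24.55
position: [0.5292, -0.0872, 0.0741]
tool_rot: [[0.859, -0.511, -0.001], [-0.511, -0.859, -0.0], [-0.001, 0.001, -1.0]]
ft_force: [-0.3, 0.2, -1.1]
grip_width: 0.0199
scene 62 [267.3 121.8] [296.  41.]
scene 39 [295.9 128.2] [242. -29.]
scene 69 [297.1 157.8] [137.   3.]
scene 212 [334.1 181.8] [ 25. -62.]
wrist 11705 [ 88.6 114.2] [ 22. -66.]
wrist 431 [288.3 265. ] [111.  -5.]
wrist 435 [352.4 265.1] [119.  25.]
wrist 2447 [320.4 307.5] [138.   4.]
```

C is in the cup at (138,4). Push it off, lift and back away so that the bin can be seen.

```bash
python3 -m crank '[0,0,0,-0.0035,-0.0101,0,23, 0,0,0,-0.0035,-0.0101,0,23, 0,0,0,-0.0035,-0.0101,0,23, 0,0,0,-0.0035,-0.0101,0,23, 0,0,0,-0.0035,-0.0101,0,23, 0,0,0,-0.0035,-0.0101,0,23, 0,0,0,-0.0035,-0.0101,0,23, 0,0,0,0,0,0,23, 0,0,0,0,0,0,23, 0,0,0,0,0,0.045,23, 0,0,0,0,0,0.045,23, 0,0,0,0,0,0.045,23, 0,0,0,0,0.03,0.03,23, 0,0,0,0,0.04,0.01,23, 0,0,0,0,0.04,0,23, 0,0,0,0,0.04,0,23, 0,0,0,0,0.04,0,23, 0,0,0,0,0,0,23]'; python3 look.py scene
python3 - <<'E'
from rig import *
import cv2,numpy as np
g=get_image("side"); a=get_image("scene")
cv2.imwrite("pics/c2.png",np.hstack([cv2.resize(x,(400,600),interpolation=cv2.INTER_CUBIC)[:,:,::-1] for x in (g["frame"][170:350,260:380],a["frame"][95:275,220:340])]))
E
```

```text
time_s: 26.45
position: [0.5049, 0.0379, 0.2494]
tool_rot: [[0.863, -0.505, 0.0], [-0.505, -0.863, 0.001], [-0.0, -0.001, -1.0]]
ft_force: [-0.0, -0.6, -0.1]
grip_width: 0.0197
scene 119 [277.8 119. ] [296.   9.]
scene 213 [334.  181.8] [ 25. -61.]
```

View pics/c2.png

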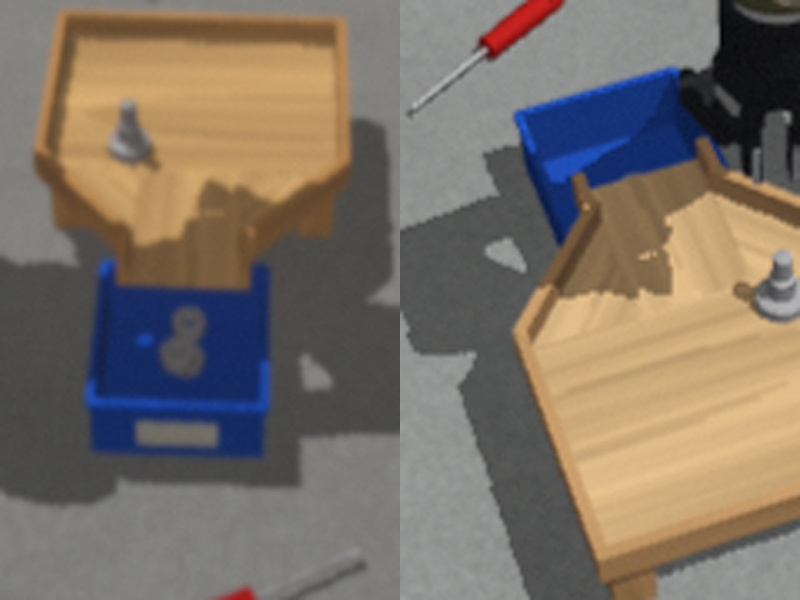

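The tray holds only the gauge. The bin shows overlapping rings at (190,325) and (183,357) in the left view, and the count is unclear. One look from above with the wrist camera will settle it, plus a before/after comparison of the surroundings.

```bash
python3 -m crank '[0,0,0,-0.005,-0.041,0,23, 0,0,0,-0.005,-0.041,0,23, 0,0,0,-0.005,-0.041,0,23, 0,0,0,-0.005,-0.041,0,23, 0,0,0,-0.005,-0.041,0,23, 0,0,0,-0.005,-0.041,0,23, 0,0,0,-0.005,-0.041,0,23, 0,0,0,-0.005,-0.041,0,23, 0,0,0,0,0,0,23]'
python3 - <<'E'
from rig import *
import cv2,numpy as np,pickle
w=get_image("wrist")["frame"]; d=pickle.load(open("d0.pkl","rb"))
cv2.imwrite("pics/w4.png",cv2.convertScaleAbs(w[:,:,::-1],alpha=1.5))
# centroids before/after: moulding (scene), screwdriver+bin (both)
for n in("scene","side"):
    a,b=d[n]["frame"],get_image(n)["frame"]
    for lab,f in (("bin",lambda h:(h[...,0]>105)&(h[...,0]<130)&(h[...,1]>150)),("red",lambda h:((h[...,0]<6)|(h[...,0]>174))&(h[...,1]>170)),("black",lambda h:h[...,2]<35)):
        box={"scene":{"bin":(110,180,245,320),"red":(85,125,215,275),"black":(285,380,390,495)},"side":{"bin":(240,310,280,350),"red":(340,375,295,375),"black":(128,168,255,315)}}[n][lab]
        r,s,c,e=box; out=[]
        for im in(a,b):
            m=f(cv2.cvtColor(im[r:s,c:e],cv2.COLOR_RGB2HSV)); y,x=np.nonzero(m); out.append((m.sum(),(x.mean()+c).round(1),(y.mean()+r).round(1),x.min()+c,x.max()+c) if m.any() else None)
        print(n,lab,[tuple(map(float,o)) if o else None for o in out])
E
```

```text
time_s: 27.5
position: [0.4639, -0.2999, 0.2482]
tool_rot: [[0.857, -0.516, -0.001], [-0.516, -0.857, -0.0], [-0.001, 0.001, -1.0]]
ft_force: [-0.0, -0.1, -0.4]
grip_width: 0.0198
scene bin [(1535.0, 282.1, 135.5, 255.0, 317.0), (1506.0, 281.7, 135.5, 254.0, 317.0)]
scene red [(189.0, 256.3, 100.4, 244.0, 268.0), (186.0, 256.2, 100.6, 244.0, 268.0)]
scene black [(4216.0, 441.6, 332.6, 398.0, 486.0), (4206.0, 441.6, 332.6, 398.0, 486.0)]
side bin [(2368.0, 313.7, 278.6, 286.0, 340.0), (2115.0, 313.7, 279.3, 286.0, 340.0)]
side red [(279.0, 318.1, 357.7, 302.0, 336.0), (300.0, 318.1, 357.3, 302.0, 336.0)]
side black [(1014.0, 283.8, 148.9, 263.0, 304.0), None]
```

View pics/w4.png

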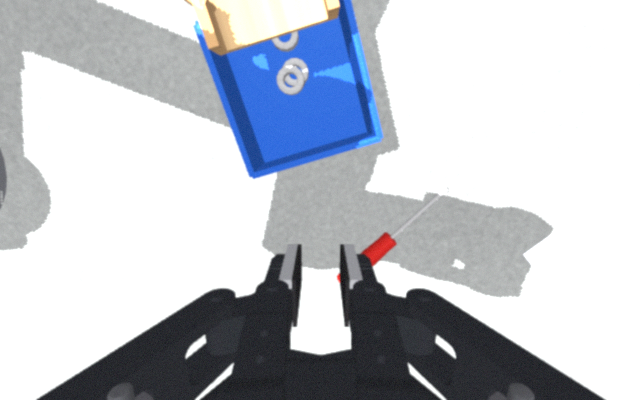

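The wrist view from above shows three collars in the bin at (285,35), (290,78) and (296,68), the last two overlapping. The bin, screwdriver and moulding are where they were. Hand in.

```bash
python3 -c "
from rig import *
print(close_job())"
```

```text
the job is handed in; nothing more can be done
None
```

All three collars were swept along the tray and off the spout, and they lie in the blue bin. None was picked up. I handed the job in at about 28 s of the 67 s allowed.

**How it went:** I pushed each collar with two fingertips set 20 mm apart. The third collar was first pushed sideways, away from the gauge.

**What disagreed:**
- **Fingertip height:** the fingertips sat about 35 mm higher than the stated tool geometry. The first sweep therefore passed over the first collar without moving it. I found the floor by feel, with the fingertips pressing on it at about 17 N, and worked from that height.
- **Side camera:** it read about 3 px off along the tray.

**Last checks:**
- The last overhead picture shows three rings in the bin, two of them overlapping.
- The gauge's measured position on the tray did not change.
- The bin and screwdriver are within about half a pixel of where they started, up to 0.7 px for the bin in the side view, where the collars now hide part of it.
- The moulding is unchanged in the scene camera. The side-camera check on it failed to find it; the arm was probably in the way.

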